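Unpin the sealed silver case and hold its lid ajar

TASK

The lid of the silver case on the shop counter is pinned shut and stuck on its rubber seal. Draw the red-knobbed locking pin out of the hasp and, without dropping it, lay it in the notched rest beside the hasp; then lift the lid by its brass bar until the seal lets go, without letting it fly up, and finish holding it open by the bar, about 45 mm at the front edge, so that I can slip a fresh anti-tarnish tab inside. Leave everything else on the counter where it is.

Things in the scene. Friction and masses are not known exactly. Their poses are not given: they have to be found in the camera images.
- case: Airtight display case, fixed to the counter: aluminium base 200 mm deep (x), 300 wide (y), 87 high; lid 22 mm thick on it (clear pane, top at z = 109), black rubber gasket. Origin: centre of the underside; x from front to back (hinge), y to the case's left if you look along +x, z up. A steel hasp plate along the front (y -90 to 110, out to x = -164, top z = 54) carries the hasp and the pin rest.
- bore (a point): Centre of the hasp's bore (case x = -145, y = -58.5, z = 98 mm), axes as the case. The 10 mm bore runs along the case's y through two upright ears (5 mm thick, 26 wide in x, at y -75 to -70 and -47 to -42, top at z = 112) and between them the lid's 16 mm thick tongue.
- pin: Loose locking pin, 24 to 42 g: steel shank 8 mm thick, 48 long; red round knob 18 mm thick, 34 long. Origin on the axis at the shoulder between them; its y axis runs along the pin, knob at +y, shank at -y. Starts in the bore, level, knob on the case's +y side 2 to 6 mm from the ear, and is drawn out towards the case's +y; 33 mm free between knob and case. It may turn about its axis.
- pin_knob (a point): Centre of the red knob, on the pin's axis, 17 mm from the shoulder.
- pin_mid (a point): Point on the pin's axis halfway along the shank, 24 mm from the shoulder.
- pin_tip (a point): Tip of the pin's shank, 48 mm from the shoulder.
- rest (a point): Pin rest: where pin_mid belongs when the pin is parked (case x = -145, y = 65, z = 89.7 mm), axes as the case. Two upright cheeks, 5 mm thick, centred 12.5 mm to the -y and 17.5 mm to the +y side of this point, have V notches open upwards (90 degrees, 28 mm wide at their top, 8.3 mm above this point); the shank lies in both, along the case's y, the knob beyond the +y cheek.
- lid (a joint): Opening angle of the lid, rad: 0 closed, grows as the front edge rises; 0.1 rad is 20 mm at the front edge. The gasket grips hard at once (with the lid's weight 11 to 19 N at the lift bar), lets go when the front edge has risen 5 to 8 mm and stops rubbing by 25 mm; then only the lid's weight (3 to 5 N at the bar) pulls it shut. Let go, the lid drops to below 20 mm.
- lid_hinge (a point): Middle of the lid's hinge line, which runs along the case's y (in the case at x = 100, y = 0, z = 87 mm).
- lid_edge (a point): Lower front edge of the lid, middle, 200 mm in front of the hinge (closed: z = 87 mm); its height above 87 mm is the opening at the front.
- lift_bar: Brass lift bar on the lid near its front edge: a round bar 12 mm in diameter along the case's y, 100 mm long between its two posts. Origin at the bar's centre, 180 mm in front of the hinge line, 58 mm above it when closed (z = 145 mm), the bar's underside 30 mm clear of the lid. It moves with the lid.
- bangles: Bystander: a stack of three bangles, 72 mm across, 36 mm high. Origin under its centre.
- scent: Bystander: amber scent bottle, 42 mm across, 105 mm high. Origin under its centre.
- dish: Bystander: shallow brass dish, 64 mm across, 18 mm high, in front of the case. Origin under its centre.
- card_reader: Bystander: black card reader, 165 by 78 by 30 mm. Origin under its centre.
- pen_pot: Bystander: blue pot with pens, 76 mm across, 155 mm high. Origin under its centre.
- burner: Bystander: terracotta incense burner, 76 mm across, 85 mm high. Origin under its centre.
- ring_cone: Bystander: wooden ring cone with a ring, 64 mm across, 87 mm high. Origin under its centre.

How it is judged:
By the outcome, as a careful person would: the job done as asked, in the order asked, and still so for the second after the job is handed in, while the arm keeps its last pose, push and grip.
It also fails if it takes over 45 s, if anything falls off the work surface, if the arm or the gripper's body presses on something with over 40 N, if the wrist force passes 120 N, or if a joint passes its speed limit or range.

ROBOT

A 6-joint arm with a two-finger parallel gripper is mounted at the origin on the work surface. World frame = base frame: x ahead of the robot, y to its left, z up, the work surface at z = 0. Lengths are in m, angles in rad, forces in N, time in s.
With the tool pointing down it reaches from about 0.275 to 0.825 m from the base axis. Payload 4.9 kg.
Tool frame: the origin (TCP) lies on the mounting face of the last link; the fingertips stand 173 mm ahead of it and the grasp point (between the pads) lies 155 mm ahead of it (arm.grasp_offset is the distance from the TCP to the grasp point, in m); z points along the fingers, y is the line along which they close (so a half turn about z gives the same grasp; the last joint's range is limited). The gripper opens to 85 mm and grips with 20 to 120 N. Pads are 22 mm wide; open, the fingers measure 114 mm over their backs; the gripper's body (76 mm by 85 mm) begins 54 mm behind the grasp point. The pads swing forward as they close: fully open they stand 13 mm farther back than shut.
Start: joints at [-1.302, 0.326, -0.193, 1.052, 0, 1.437], TCP at [0.216, -0.506, 0.405] pointing down, gripper open.
Joint ranges: [-2.65, 2.65], [-0.97, 1.79], [-1.3, 1.35], [-1.93, 2.1], [-1.47, 1.37], [-3.14, 3.14]. Speed limits (rad/s): [2.57, 2.57, 3.14, 3.14, 3.14, 3.14].

INTERFACE

Orientations are given as a unit quaternion [x, y, z, w].
In Python, from bench import arm gives the robot as it stands.
- The arm moves only by the tool arm_command, never from a script. Its argument "commands" is a list of rows, each a list of 3 entries, a list of its own where there are three numbers: the opening, from 0 (shut) to 1 (fully open), then the shift along the tool's x, y, z in mm, then the turn, a rotation vector about the tool's x, y, z in rad. A call has 1 to 20 rows; each row shifts and turns the commanded pose from where the row before left it, along the tool's axes as they then stand; what a row does not reach is not made up. A row lasts 1/12 s, in which the tool goes at most 41.7 mm and 7.16 degrees, less where a joint would pass 70% of its speed; a pose out of reach is approached as far as the arm can. A call with a gripper value outside its range is refused whole. The fingers move at their own pace and stop on an object; "grip_force" is the grip in N (left out, the last holds). Time passes only in rows, so rows that do not move let the fingers close. It gives the time, the measured TCP pose, the force, the opening and the grip force at its end, in the units of the state.
- arm.read_state(): the state, without advancing time (a new reading comes with each control period).
- arm.grab_frame(name): name is "scene" or "top"; returns a dict with "frame" (384x512x3 uint8, red, green, blue), "range_z" (384x512 float32, m along the optical axis (not along the pixel's ray), 0 where there is no reading), "fx", "fy", "cx", "cy" (pixels), "pose" (4x4, takes a point from camera to world coordinates). Camera axes: x right, y up, looking along -z (the intrinsics and any distortion apply to the point x, -y, -z); pixel columns grow to the right and rows downward; lengths in m; the calibration is good to about 2 mm. A picture is of the moment at which its call begins.
- arm.job_done(): hands the job in; it is judged then, once.
Trained networks look in the newest picture that a camera, given by its name, has taken for a name from the list of things; names that differ only in an ending like _2 or _b are one class to them, and where a whole thing is asked for, a point or a joint stands for the part that bears it (a point fixed in the world has none). Each returns a list of dicts, best first, with "conf" (0 to 1); they miss things now and then, are a little off and sometimes report something else, mostly with a low value. They report only what shows in the picture. A call takes as long as a camera call.
- arm.trace(camera, query): "mask" (384x512 bool, what is visible of it) and "xy" ([column, row] in pixels, amid what is visible of it).
The state is a dict: "time_s": time; "joint_pos": joint angles; "qd": joint speeds; "effort": joint torques, N m; "ee_pos": TCP position; "eef_rot": TCP orientation; "force": force on the tool from outside, world axes, zero at the start; "ft_torque": the same for the moment, N m; "grip_width": opening from 0.0 (shut) to 1.0 (fully open); "grip_force": force on a finger pad.
Only numpy, scipy, OpenCV 4.12 (cv2) and the standard library are available. Lean on these libraries where they do the work, as an engineer would, in place of code of your own. Each camera call takes 0.05 s, during which the arm holds its last target. There are 200 camera calls.

## Working session

There is one attempt and no reset: what is moved stays moved. The work goes in short steps, Python scripts to look and compute and a tool call to move; the robot and the scene stay as the last step left them, time stands still between calls to the robot, and variables do not carry over. Pictures are saved under pics/ and viewed, at most 10 in all, crops included, and the job is handed in when it is done.

Besides the shell and the picture viewer there is one more tool, called as a command line: name --argument value ..., lists and objects as JSON in quotes. arm_command: Moves the arm, as the interface text tells. Its arguments: {"type":"object","properties":{"commands":{"type":"array"},"grip_force":{"type":"number"}},"required":["commands"]}

```bash
mkdir -p pics; cat > h.py <<'E'
import numpy as np, cv2
from bench import arm
def grab(n): return arm.grab_frame(n)
def world(f,uv=None):
    z=f["range_z"].astype(float); v,u=np.mgrid[0:384,0:512]
    p=np.stack([(u-f["cx"])/f["fx"]*z,-(v-f["cy"])/f["fy"]*z,-z,np.ones_like(z)],-1)
    w=p@np.array(f["pose"]).T; w[z==0]=np.nan
    return w[...,:3]
def proj(f,P):
    P=np.atleast_2d(P); c=(np.linalg.inv(f["pose"])@np.c_[P,np.ones(len(P))].T).T
    return np.c_[f["cx"]+f["fx"]*c[:,0]/-c[:,2], f["cy"]-f["fy"]*c[:,1]/-c[:,2]]
def save(f,n,roi=None,s=1):
    i=f["frame"][...,::-1]
    if roi: i=i[roi[1]:roi[3],roi[0]:roi[2]]
    cv2.imwrite("pics/"+n,cv2.resize(i,None,fx=s,fy=s,interpolation=cv2.INTER_CUBIC))
E
python3 - <<'E'
from h import *
np.set_printoptions(precision=4,suppress=True)
fs={n:grab(n) for n in("scene","top")}
for n,f in fs.items():
    print(n,f.keys(),np.array(f["pose"]),f["fx"],f["cx"])
    save(f,n+"0.png",s=1.5); W=world(f); np.save(n+".npy",W)
    for q in ["case","pin","pin_knob","pin_tip","rest","lift_bar","lid","bangles","scent","dish","card_reader","pen_pot","burner","ring_cone"]:
        try:
            r=arm.trace(n,q)[:1]
            for d in r: print(q,round(d["conf"],2),d["xy"],d["mask"].sum(),np.nanmedian(W[d["mask"]],0),np.nanmin(W[d["mask"]],0),np.nanmax(W[d["mask"]],0))
        except Exception as e: print(q,e)
print(arm.read_state())
E
```

```text
scene dict_keys(['frame', 'range_z', 'fx', 'fy', 'cx', 'cy', 'pose']) [[ 0.1521 -0.7409  0.6541  1.6866]
 [ 0.9883  0.1086 -0.1068 -0.184 ]
 [ 0.008   0.6627  0.7488  1.3451]
 [ 0.      0.      0.      1.    ]] 470.0325656541758 248.8333329408186
case 0.71 [224.9, 211.8] 6146 [ 0.6882 -0.0909  0.1022] [ 0.4131 -0.2563 -0.0096] [0.7969 0.1099 0.1552]
pin 0.44 [207.9, 176.2] 50 [ 0.5283 -0.145   0.1022] [ 0.5153 -0.2033  0.0921] [ 0.543  -0.126   0.1089]
pin_tip 0.61 [226.0, 200.2] 4570 [ 0.6618 -0.0931  0.1039] [ 0.4441 -0.2563 -0.0044] [0.796  0.0874 0.1544]
rest 0.8 [230.7, 204.4] 6119 [ 0.6886 -0.0898  0.1022] [ 0.4043 -0.263  -0.008 ] [0.7969 0.1099 0.1544]
lift_bar 0.7 [221.5, 178.5] 206 [ 0.5779 -0.0915  0.1401] [ 0.4188 -0.1644 -0.0029] [ 0.6041 -0.0431  0.1552]
lid 0.75 [222.1, 201.9] 4568 [ 0.6618 -0.0917  0.1039] [ 0.4154 -0.2563 -0.0067] [0.796  0.0874 0.1552]
bangles 0.52 [286.8, 200.2] 247 [0.634  0.142  0.0206] [ 0.5873  0.1096 -0.0037] [0.6617 0.1765 0.0414]
scent 0.77 [164.6, 225.4] 242 [ 0.7079 -0.3056  0.0556] [ 0.6856 -0.3291 -0.0018] [ 0.7209 -0.2863  0.1086]
dish 
[... 1848 characters left out ...]
ner 0.59 [113.4, 195.0] 492 [0.6028 0.4722 0.0687] [ 0.5669  0.4386 -0.0074] [0.6375 0.5425 0.0932]
ring_cone 0.73 [392.0, 224.0] 237 [ 0.4815 -0.5123  0.0137] [ 0.4526 -0.547  -0.0009] [ 0.5131 -0.487   0.0911]
{'time_s': 1.5, 'joint_pos': array([-1.3022,  0.3262, -0.1926,  1.052 ,  0.    ,  1.4366]), 'qd': array([-0.0003,  0.0011, -0.0009,  0.0001,  0.0006,  0.0006]), 'effort': array([ -0.0005, -44.3323,  26.2755,   0.0012,  -0.0001,   0.    ]), 'ee_pos': array([ 0.2156, -0.506 ,  0.4047]), 'eef_rot': array([ 0.9798,  0.2001,  0.    , -0.    ]), 'force': array([ 0.442 , -0.2901, -0.2897]), 'ft_torque': array([ 0.0023, -0.0055, -0.005 ]), 'grip_force': 0.0, 'grip_width': 1.0018739160155636}
```

View pics/scene0.png

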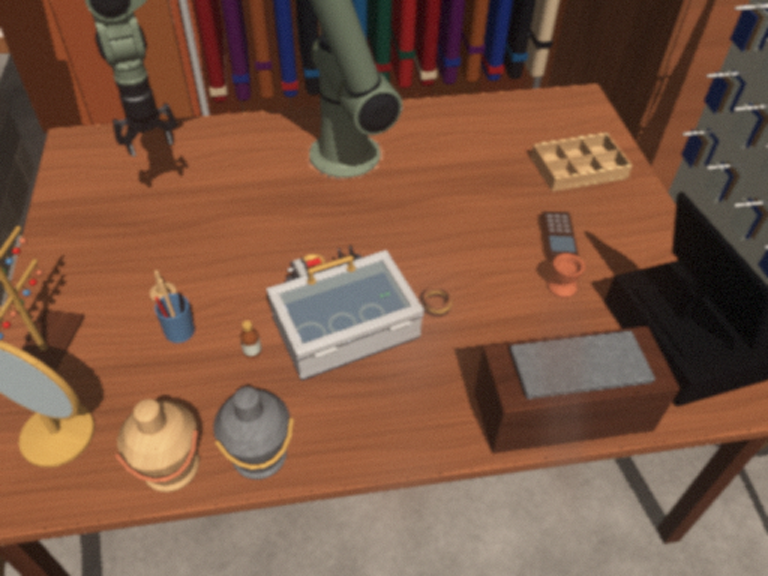

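View pics/top0.png

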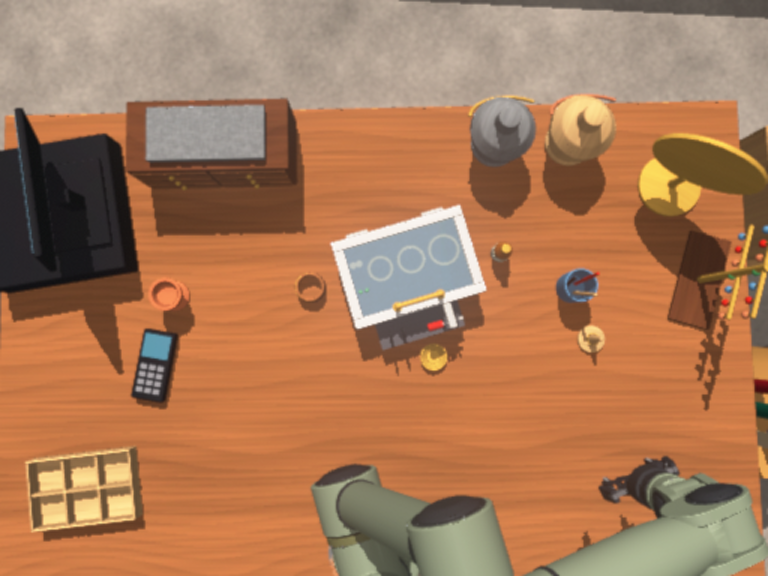

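The scene view shows the case at the centre (~(345,310)), bar near (330,268). The top view shows the case at (410,265), with the red knob at (436,325) and the dish at (434,357), right in front of the hasp. Next I fit the case pose.

```bash
cat > fit.py <<'E'
from h import *
np.set_printoptions(precision=4,suppress=True)
from scipy.spatial import cKDTree
res={}
for n in("scene","top"):
    f=grab(n); W=world(f)
    m=(abs(W[...,2]-.107)<.012)&(W[...,0]>.45)&(W[...,0]<.85)&(abs(W[...,1]+.09)<.2)
    k,l,s,_=cv2.connectedComponentsWithStats(cv2.morphologyEx(m.astype(np.uint8),cv2.MORPH_OPEN,np.ones((5,5)))); i=1+np.argmax(s[1:,4])
    P=W[l==i]; r=cv2.minAreaRect((P[:,:2]*1000).astype(np.float32)); b=cv2.boxPoints(r)
    print(n,r,np.median(P[:,2])); print(b)
    # red knob
    hsv=cv2.cvtColor(f["frame"],cv2.COLOR_RGB2HSV)
    red=((hsv[...,0]<6)|(hsv[...,0]>172))&(hsv[...,1]>170)&(hsv[...,2]>110)&(abs(W[...,0]-.52)<.06)&(abs(W[...,1]+.14)<.08)&(W[...,2]>.07)
    K=W[red]; v,u=np.nonzero(red); print("red",len(K),K.mean(0),K.min(0),K.max(0),u.mean(),v.mean())
    d=arm.trace(n,"lift_bar")[0]["mask"]; B=W[d]; B=B[(B[:,2]>.135)]; c=B.mean(0); _,_,vt=np.linalg.svd(B-c); print("bar",len(B),c,vt[0],np.degrees(np.arctan2(vt[0][1],vt[0][0])),B.max(0))
    save(f,n+"1.png",roi=(170,140,300,260) if n=="scene" else (210,130,340,250),s=5)
    np.savez(n+".npz",f=f["frame"],pose=f["pose"],fx=f["fx"],fy=f["fy"],cx=f["cx"],cy=f["cy"])
E
python3 fit.py
```

```text
scene ((652.25341796875, -85.52438354492188), (221.86167907714844, 308.0574645996094), 15.458248138427734) 0.10387095608843944
[[ 504.2813   33.3653]
 [ 586.3897 -263.5482]
 [ 800.2255 -204.414 ]
 [ 718.1171   92.4994]]
red 28 [ 0.5274 -0.1428  0.1005] [ 0.5151 -0.1556  0.0931] [ 0.5347 -0.1294  0.1114] 208.42857142857142 174.78571428571428
bar 112 [ 0.5822 -0.1059  0.1468] [ 0.2658 -0.964   0.0097] -74.58267888792393 [ 0.6002 -0.0542  0.1556]
top ((653.8683471679688, -82.29681396484375), (205.76483154296875, 306.23681640625), 15.541193962097168) 0.10522024086568649
[[ 513.7223   37.6579]
 [ 595.7727 -257.3823]
 [ 794.0144 -202.2515]
 [ 711.964    92.7887]]
red 39 [ 0.5205 -0.1388  0.1051] [ 0.512  -0.1536  0.0959] [ 0.5287 -0.123   0.1127] 289.61538461538464 216.43589743589743
bar 71 [ 0.5749 -0.1017  0.1501] [-0.268   0.9633  0.0166] 105.54614394477369 [ 0.5933 -0.052   0.1629]
```

```bash
cat > geo.py <<'E'
from h import *
from scipy.spatial.transform import Rotation as R
C0=np.array([653.0,-82.5,0]); YAW=np.radians(15.5)
def RC(): return R.from_euler("z",YAW).as_matrix()
def cw(p): return C0+RC()@np.array(p,float)      # case mm -> world mm
def wc(p): return RC().T@(np.array(p,float)-C0)
RT0=np.array([[0,1,0],[1,0,0],[0,0,-1.]]) # tool axes in case: cols x=casey,y=casex,z=down
def state():
    s=arm.read_state(); T=R.from_quat(s["eef_rot"]).as_matrix(); p=np.array(s["ee_pos"])*1000
    g=p+155*T[:,2]; return s,T,p,g
def report():
    s,T,p,g=state(); print("t",round(s["time_s"],2),"grasp case",wc(g).round(1),"rot err(tool)",R.from_matrix(T.T@RC()@RT0).as_rotvec().round(4),"F case",(RC().T@s["force"]).round(1),"grip",round(s["grip_width"],3),round(s["grip_force"],1))
    return s,T,p,g
E
python3 - <<'E'
from geo import *
import types
ims=[]
for n,roi in(("scene",(170,140,300,260)),("top",(210,130,340,250))):
    z=np.load(n+".npz"); f={k:z[k] for k in("pose","fx","fy","cx","cy")}
    s=4; i=cv2.resize(z["f"][roi[1]:roi[3],roi[0]:roi[2],::-1],None,fx=s,fy=s,interpolation=cv2.INTER_CUBIC)
    def L(pts,c,cl=False):
        q=(proj(f,np.array([cw(p) for p in pts])/1000)-[roi[0],roi[1]]+.5)*s
        cv2.polylines(i,[q.astype(np.int32)],cl,c,1)
    L([(-100,-150,109),(100,-150,109),(100,150,109),(-100,150,109)],(0,255,0),True)
    L([(-80,-50,145),(-80,50,145)],(255,0,255))
    L([(-145,-38,98),(-145,-4,98)],(255,255,0))
    L([(-164,-90,54),(-164,110,54)],(0,255,255))
    L([(-159,50,98),(-131,50,98),(-131,85,98),(-159,85,98)],(0,255,255),True)
    L([(-158,-75,112),(-132,-75,112),(-132,-42,112),(-158,-42,112)],(0,255,255),True)
    ims.append(i[:480,:520])
cv2.imwrite("pics/ov.png",cv2.resize(np.hstack(ims),(800,369)))
s,T,p,g=state()
RW=RC()@RT0; tgt=cw((-145,-21,98))+[0,0,155+80.]
print("shift in current tool",T.T@(tgt-p),"turn",R.from_matrix(T.T@RW).as_rotvec())
E
```

```text
shift in current tool [ 421.87641911 -216.46432361   71.69512239] turn [ 2.58179356e-05 -1.01853763e-05 -1.43852952e+00]
```

View pics/ov.png

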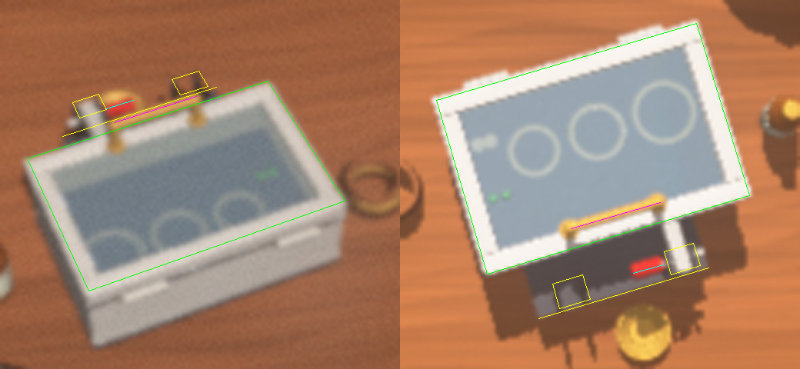

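The overlay fits within about 1 px in both views (lid outline, knob, hasp and rest all line up). Moving above the knob.

arm_command --commands '[[0.42,[35.2,-18,0],[0,0,0]],[0.42,[35.2,-18,0],[0,0,0]],[0.42,[35.2,-18,0],[0,0,0]],[0.42,[35.2,-18,0],[0,0,0]],[0.42,[35.2,-18,0],[0,0,0]],[0.42,[35.2,-18,0],[0,0,0]],[0.42,[35.2,-18,0],[0,0,0]],[0.42,[35.2,-18,0],[0,0,0]],[0.42,[35.2,-18,0],[0,0,0]],[0.42,[35.2,-18,0],[0,0,0]],[0.42,[35.2,-18,0],[0,0,0]],[0.42,[35.2,-18,0],[0,0,0]],[0.42,[0,0,6],[0,0,-0.12]],[0.42,[0,0,6],[0,0,-0.12]],[0.42,[0,0,6],[0,0,-0.12]],[0.42,[0,0,6],[0,0,-0.12]],[0.42,[0,0,6],[0,0,-0.12]],[0.42,[0,0,6],[0,0,-0.12]],[0.42,[0,0,6],[0,0,-0.12]],[0.42,[0,0,6],[0,0,-0.12]]]' --grip_force 25

```text
time_s: 3.37
ee_pos: [0.5196, -0.1417, 0.3564]
eef_rot: [0.775, 0.632, 0.0, 0.0]
force: [-0.7, -1.7, 0.5]
grip_width: 0.421
grip_force: 0.0
```

arm_command --commands '[[0.42,[0,0,6],[0,0,-0.12]],[0.42,[0,0,6],[0,0,-0.12]],[0.42,[0,0,6],[0,0,-0.12]],[0.42,[0,0,6],[0,0,-0.12]],[0.42,[0,0,0],[0,0,0]],[0.42,[0,0,0],[0,0,0]]]'

```text
time_s: 3.87
ee_pos: [0.5194, -0.1417, 0.3325]
eef_rot: [0.606, 0.796, -0.0, -0.0]
force: [-0.0, -0.4, 0.7]
grip_width: 0.423
grip_force: 0.0
```

```bash
python3 - <<'E'
from geo import *
report()
ims=[]
for n,roi in(("scene",(160,100,290,220)),("top",(225,160,355,280))):
    f=grab(n); i=f["frame"][roi[1]:roi[3],roi[0]:roi[2],::-1].copy()
    i=cv2.resize(i,None,fx=3,fy=3,interpolation=cv2.INTER_CUBIC)
    s,T,p,g=state()
    q=(proj(f,np.array([p,g+18*T[:,2],g,g+21*T[:,1],g-21*T[:,1]])/1000)-roi[:2]+.5)*3
    for a in q: cv2.circle(i,tuple(int(v) for v in a),2,(0,255,0),-1)
    ims.append(i)
cv2.imwrite("pics/a1.png",np.hstack(ims))
E
```

```text
t 3.87 grasp case [-144.6  -21.3  177.5] rot err(tool) [-0.0006 -0.0004 -0.0016] F case [-0.1 -0.3  0.7] grip 0.423 0.0
```

View pics/a1.png

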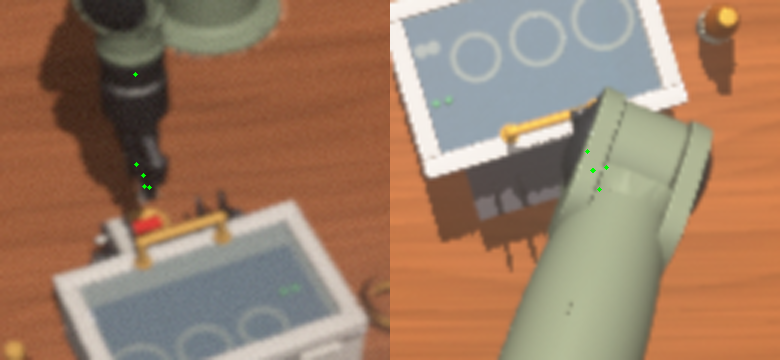

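The scene crop shows the open fingers near (148,185), straight above the red knob at (148,225), and the projected tool points agree. Descending.

arm_command --commands '[[0.42,[0,0,10],[0,0,0]],[0.42,[0,0,10],[0,0,0]],[0.42,[0,0,10],[0,0,0]],[0.42,[0,0,10],[0,0,0]],[0.42,[0,0,8],[0,0,0]],[0.42,[0,0,8],[0,0,0]],[0.42,[0,0,8],[0,0,0]],[0.42,[0,0,8],[0,0,0]],[0.42,[0,0,7.5],[0,0,0]],[0.42,[0,0,0],[0,0,0]],[0.42,[0,0,0],[0,0,0]]]'

```text
time_s: 4.88
ee_pos: [0.5194, -0.1416, 0.2527]
eef_rot: [0.605, 0.796, -0.0, -0.0]
force: [0.4, 0.3, -0.2]
grip_width: 0.419
grip_force: 0.0
```

```bash
python3 -c "
from geo import *
report()"
```

```text
t 4.88 grasp case [-144.7  -21.2   97.7] rot err(tool) [-0.0007 -0.0006  0.0014] F case [ 0.5  0.1 -0.2] grip 0.419 0.0
```

Close gently in small steps to sense an offset.

arm_command --commands '[[0.3,[0,0,0],[0,0,0]],[0.26,[0,0,0],[0,0,0]],[0.23,[0,0,0],[0,0,0]],[0.2,[0,0,0],[0,0,0]],[0.18,[0,0,0],[0,0,0]],[0.18,[0,0,0],[0,0,0]],[0.18,[0,0,0],[0,0,0]],[0.18,[0,0,0],[0,0,0]]]' --grip_force 20

```text
time_s: 5.55
ee_pos: [0.5198, -0.1418, 0.2536]
eef_rot: [0.605, 0.796, 0.0, 0.0]
force: [0.1, 0.2, 2.7]
grip_width: 0.2
grip_force: 19.9
```

```bash
python3 -c "
from geo import *
print(report()[0]['ft_torque'])"
```

```text
t 5.55 grasp case [-144.1  -21.6   98.6] rot err(tool) [0.0009 0.0005 0.0015] F case [0.1 0.1 2.7] grip 0.2 19.9
[ 0.00989676 -0.13114514  0.01988132]
```

Well centred: lateral force is near zero. Firm up and draw, watching forces.

arm_command --commands '[[0.1,[0,0,0],[0,0,0]],[0.1,[0,0,0],[0,0,0]],[0.1,[2,0,0],[0,0,0]],[0.1,[3,0,0],[0,0,0]],[0.1,[3,0,0],[0,0,0]],[0.1,[0,0,0],[0,0,0]]]' --grip_force 40

```text
time_s: 6.05
ee_pos: [0.5175, -0.1335, 0.2533]
eef_rot: [0.604, 0.797, 0.0, 0.0]
force: [1.8, -0.2, 4.1]
grip_width: 0.194
grip_force: 39.0
```

```bash
python3 -c "
from geo import *
print(report()[0]['ft_torque'])"
```

```text
t 6.05 grasp case [-144.1  -12.9   98.3] rot err(tool) [ 0.0008 -0.0002  0.002 ] F case [ 1.7 -0.6  4.1] grip 0.194 39.0
[-0.11319316 -0.44414621  0.06131536]
```

arm_command --commands '[[0.1,[4,0.3,-0.5],[0,0,0]],[0.1,[4,0,0],[0,0,0]],[0.1,[4,0,0],[0,0,0]],[0.1,[4,0,0],[0,0,0]],[0.1,[4,0,0],[0,0,0]],[0.1,[4,0,0],[0,0,0]],[0.1,[4,0,0],[0,0,0]],[0.1,[4,0,0],[0,0,0]],[0.1,[4,0,0],[0,0,0]],[0.1,[4,0,0],[0,0,0]],[0.1,[0,0,0],[0,0,0]],[0.1,[0,0,0],[0,0,0]]]'

```text
time_s: 7.05
ee_pos: [0.5066, -0.095, 0.2535]
eef_rot: [0.605, 0.797, -0.0, -0.0]
force: [-0.2, -0.1, -0.1]
grip_width: 0.191
grip_force: 38.9
```

```bash
python3 - <<'E'
from geo import *
report()
f=grab("scene"); save(f,"b1.png",roi=(170,120,300,220),s=5)
hsv=cv2.cvtColor(f["frame"],cv2.COLOR_RGB2HSV);W=world(f)*1000
red=((hsv[...,0]<6)|(hsv[...,0]>172))&(hsv[...,1]>170)&(hsv[...,2]>90)
v,u=np.nonzero(red); k=(abs(u-215)<40)&(abs(v-175)<30)
print(k.sum(),[wc(W[a,b]).round(0) for a,b in zip(v[k],u[k])][::4])
E
```

```text
t 7.05 grasp case [-144.5   27.1   98.5] rot err(tool) [-0.0007 -0.0005  0.0019] F case [-0.2 -0.1 -0.1] grip 0.191 38.9
0 []
```

View pics/b1.png

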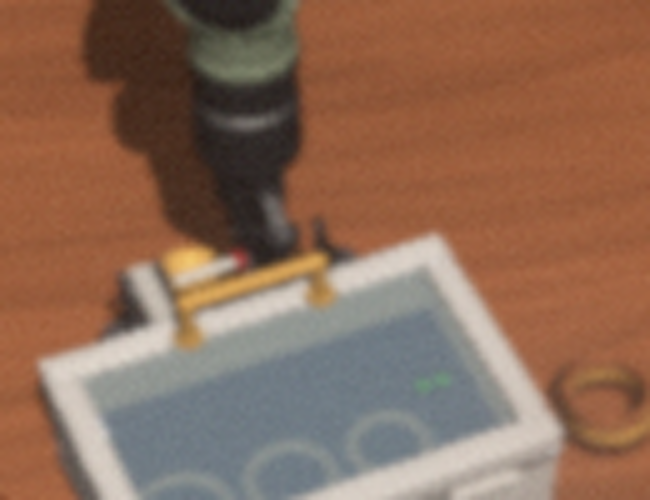

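The pin is in the grip: shank from (178,282) to the shoulder at (236,262), forces nil. Measuring along the axis where tip and shoulder lie.

```bash
python3 - <<'E'
from geo import *
z=np.load("scene.npz"); f={k:z[k] for k in("pose","fx","fy","cx","cy")}
ys=np.arange(-60,60,10)
print(np.c_[ys,(proj(f,np.array([cw((-144.5,y,98.5)) for y in ys])/1000)+.5-[170,120])*5].round(0))
print(proj(f,cw((-145,-42,112))/1000)*5-[850,600],proj(f,cw((-132,-42,112))/1000)*5-[850,600])
E
```

```text
[[-60. 145. 286.]
 [-50. 158. 282.]
 [-40. 171. 278.]
 [-30. 184. 274.]
 [-20. 197. 270.]
 [-10. 210. 266.]
 [  0. 223. 262.]
 [ 10. 236. 257.]
 [ 20. 248. 253.]
 [ 30. 261. 249.]
 [ 40. 274. 245.]
 [ 50. 286. 241.]]
[[164.60707389 262.93234768]] [[171.01416846 275.10204624]]
```

arm_command --commands '[[0.1,[1,0,-2],[0,0,0]],[0.1,[0,0,-4],[0,0,0]],[0.1,[0,0,-6],[0,0,0]],[0.1,[0,0,-8],[0,0,0]],[0.1,[0,0,-8],[0,0,0]],[0.1,[0,0,-6],[0,0,0]],[0.1,[0,0,-4],[0,0,0]],[0.1,[5,0,0],[0,0,0]],[0.1,[9,0,0],[0,0,0]],[0.1,[9,0,0],[0,0,0]],[0.1,[10,0,0],[0,0,0]],[0.1,[10,0,0],[0,0,0]],[0.1,[10,0,0],[0,0,0]],[0.1,[9,0,0],[0,0,0]],[0.1,[9,0,0],[0,0,0]],[0.1,[5,0,0],[0,0,0]],[0.1,[2,0,0],[0,0,0]],[0.1,[0,0,0],[0,0,0]],[0.1,[0,0,0],[0,0,0]]]'

```text
time_s: 8.68
ee_pos: [0.4859, -0.0194, 0.2918]
eef_rot: [0.605, 0.796, -0.0, 0.0]
force: [0.5, -0.2, -0.0]
grip_width: 0.196
grip_force: 38.9
```

```bash
python3 - <<'E'
from geo import *
s,T,p,g=report()
ims=[]
for n,roi in(("scene",(190,120,270,200)),("top",(225,170,305,250))):
    f=grab(n); i=cv2.resize(f["frame"][roi[1]:roi[3],roi[0]:roi[2],::-1],None,fx=5,fy=5,interpolation=cv2.INTER_CUBIC)
    gc=wc(g)
    P=[gc-[0,d,0] for d in(0,17,41,65)]+[np.array((-144.5,y,98)) for y in(50,85)]
    for k,a in enumerate((proj(f,np.array([cw(q) for q in P])/1000)+.5-roi[:2])*5): cv2.circle(i,tuple(int(v) for v in a),2,(0,255,0) if k<4 else (255,255,0),-1)
    ims.append(i)
cv2.imwrite("pics/c1.png",np.hstack(ims))
E
```

```text
t 8.68 grasp case [-144.2  105.5  136.8] rot err(tool) [0.0002 0.0004 0.0014] F case [ 0.4 -0.3 -0. ] grip 0.196 38.9
```

View pics/c1.png

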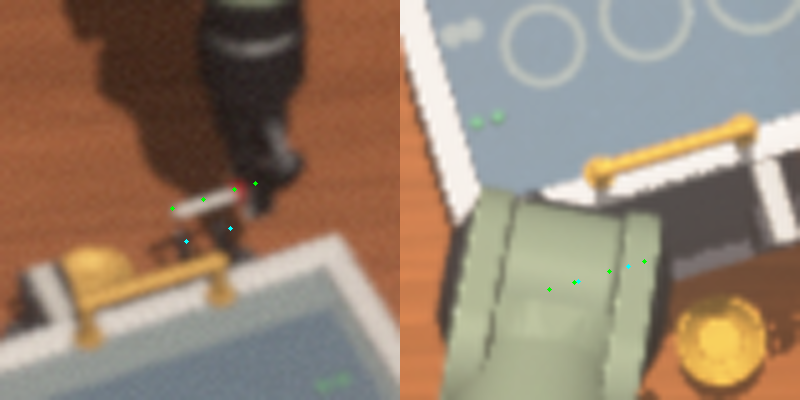

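The pin is level in the grip; shank tip (173,210) and shoulder (237,188) match predictions above the rest at (208,235). Lowering.

arm_command --commands '[[0.1,[0.5,0,6],[0,0,0]],[0.1,[0,0,7],[0,0,0]],[0.1,[0,0,7],[0,0,0]],[0.1,[0,0,7],[0,0,0]],[0.1,[0,0,6],[0,0,0]],[0.1,[0,0,5],[0,0,0]],[0.1,[0,0,4],[0,0,0]],[0.1,[0,0,2],[0,0,0]],[0.1,[0,0,1],[0,0,0]],[0.1,[0,0,0],[0,0,0]],[0.1,[0,0,0],[0,0,0]]]'

```text
time_s: 9.7
ee_pos: [0.4859, -0.0188, 0.2469]
eef_rot: [0.605, 0.796, 0.0, 0.0]
force: [0.3, 0.0, 0.7]
grip_width: 0.193
grip_force: 38.9
```

```bash
python3 -c "
from geo import *
print(report()[0]['ft_torque'])"
```

```text
t 9.7 grasp case [-143.9  106.    91.9] rot err(tool) [0.0008 0.0003 0.0016] F case [ 0.3 -0.1  0.7] grip 0.193 38.9
[ 0.06874504 -0.18705336  0.03784297]
```

arm_command --commands '[[0.1,[0,0,0.7],[0,0,0]],[0.1,[0,0,0.7],[0,0,0]],[0.1,[0,0,0],[0,0,0]],[0.1,[0,0,0],[0,0,0]]]'

```text
time_s: 10.03
ee_pos: [0.4861, -0.0188, 0.2459]
eef_rot: [0.605, 0.796, 0.001, 0.001]
force: [0.6, 1.7, 4.8]
grip_width: 0.193
grip_force: 39.4
```

```bash
python3 -c "
from geo import *
print(report()[0]['ft_torque'])"
```

```text
t 10.03 grasp case [-143.5  105.9   90.9] rot err(tool) [0.0018 0.0006 0.0016] F case [1.1 1.5 4.8] grip 0.193 39.4
[ 0.158643   -0.26456972  0.01663027]
```

arm_command --commands '[[0.1,[0,0.5,0],[0,0,0]],[0.1,[0,0,0.4],[0,0,0]],[0.1,[0,0,0],[0,0,0]],[0.1,[0,0,0],[0,0,0]]]'

```text
time_s: 10.37
ee_pos: [0.4863, -0.0187, 0.2456]
eef_rot: [0.605, 0.796, 0.0, 0.001]
force: [-0.6, 1.7, 8.3]
grip_width: 0.195
grip_force: 39.6
```

```bash
python3 -c "
from geo import *
print(report()[0]['ft_torque'])"
```

```text
t 10.37 grasp case [-143.4  105.9   90.6] rot err(tool) [0.001  0.0007 0.0015] F case [-0.1  1.8  8.3] grip 0.195 39.6
[ 0.06838029  0.08569078 -0.00211222]
```

Seated: vertical load only, centred. Release gradually.

arm_command --commands '[[0.1,[0,0,-0.4],[0,0,0]],[0.2,[0,0,0],[0,0,0]],[0.22,[0,0,0],[0,0,0]],[0.25,[0,0,0],[0,0,0]],[0.3,[0,0,0],[0,0,0]],[0.36,[0,0,0],[0,0,0]],[0.42,[0,0,0],[0,0,0]],[0.42,[0,0,0],[0,0,0]],[0.42,[0,0,0],[0,0,0]]]' --grip_force 20

```text
time_s: 11.12
ee_pos: [0.486, -0.0187, 0.2452]
eef_rot: [0.605, 0.796, -0.0, -0.0]
force: [0.1, -0.1, 0.6]
grip_width: 0.419
grip_force: 0.0
```

arm_command --commands '[[0.42,[0,0,-3],[0,0,0]],[0.42,[0,0,-6],[0,0,0]],[0.42,[0,0,-10],[0,0,0]],[0.42,[0,0,-15],[0,0,0]],[0.42,[0,0,-20],[0,0,0]],[0.42,[0,0,-25],[0,0,0]],[0.42,[0,0,-25],[0,0,0]],[0.42,[0,0,-10],[0,0,0]],[0.42,[-20,0,0],[0,0,0]],[0.42,[-35,0,0],[0,0,0]],[0.42,[-35,0,0],[0,0,0]],[0.42,[-16,0,0],[0,0,0]],[0.42,[0,0,0],[0,0,0]],[0.42,[0,0,0],[0,0,0]]]'

```text
time_s: 12.28
ee_pos: [0.5143, -0.1212, 0.359]
eef_rot: [0.605, 0.796, 0.0, -0.001]
force: [0.0, 0.0, -0.1]
grip_width: 0.424
grip_force: 0.0
```

```bash
python3 - <<'E'
from geo import *
s,T,p,g=report()
ims=[]
for n,roi in(("scene",(190,120,270,200)),("top",(225,170,305,250))):
    f=grab(n); i=cv2.resize(f["frame"][roi[1]:roi[3],roi[0]:roi[2],::-1],None,fx=5,fy=5,interpolation=cv2.INTER_CUBIC)
    P=[np.array((-144,y,89.7)) for y in(41,65,89,123)]
    for k,a in enumerate((proj(f,np.array([cw(q) for q in P])/1000)+.5-roi[:2])*5): cv2.circle(i,tuple(int(v) for v in a),2,(0,255,0),-1)
    ims.append(i)
    W=world(f)*1000; d=arm.trace(n,"lift_bar")[0]["mask"]; B=W[d]; B=B[B[:,2]>135]; print(n,"bar",len(B),wc(B.mean(0)),wc(np.median(B,0)))
cv2.imwrite("pics/d1.png",np.hstack(ims))
E
```

```text
t 12.28 grasp case [-1.44e+02 -1.00e-01  2.04e+02] rot err(tool) [-0.0004 -0.001  -0.0002] F case [ 0.1  0.  -0.1] grip 0.424 0.0
scene bar 98 [-74.34384804  -8.20322816 146.41815792] [-75.01905433 -12.21790479 146.72068868]
top bar 62 [-80.84146175  25.07429856 197.91160974] [-80.61377105  26.13364978 151.53080832]
```

View pics/d1.png

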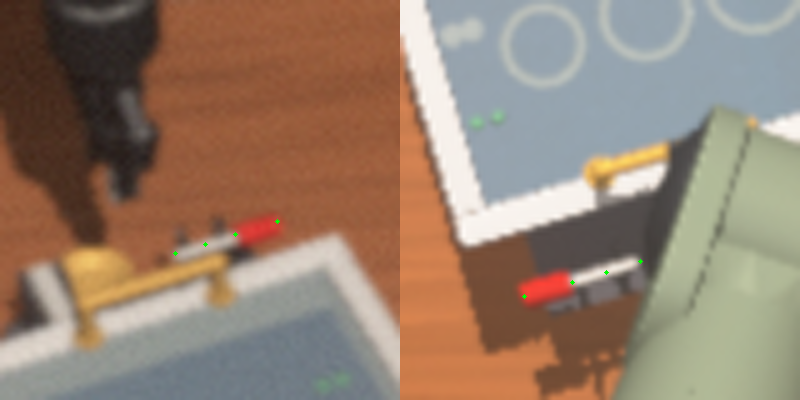

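Both crops show the pin lying exactly along the predicted rest axis (scene (175,254)–(278,221)), with the knob beyond the +y cheek. Now the bar.

arm_command --commands '[[0.42,[0,15,0],[0,0,0]],[0.42,[0,20,0],[0,0,0]],[0.42,[0,20,0],[0,0,0]],[0.42,[0,10,0],[0,0,0]],[0.42,[0,0,10],[0,0,0]],[0.42,[0,0,10],[0,0,0]],[0.42,[0,0,10],[0,0,0]],[0.42,[0,0,10],[0,0,0]],[0.42,[0,0,10],[0,0,0]],[0.42,[0,0,8],[0,0,0]],[0.42,[0,0,0],[0,0,0]],[0.42,[0,0,0],[0,0,0]]]'

```text
time_s: 13.48
ee_pos: [0.5767, -0.1034, 0.3006]
eef_rot: [0.605, 0.796, -0.0, -0.001]
force: [0.3, 0.1, 0.1]
grip_width: 0.419
grip_force: 0.0
```

arm_command --commands '[[0.3,[0,0,0],[0,0,0]],[0.24,[0,0,0],[0,0,0]],[0.2,[0,0,0],[0,0,0]],[0.16,[0,0,0],[0,0,0]],[0.13,[0,0,0],[0,0,0]],[0.08,[0,0,0],[0,0,0]],[0.08,[0,0,0],[0,0,0]],[0.08,[0,0,0],[0,0,0]]]' --grip_force 25

```text
time_s: 14.15
ee_pos: [0.5775, -0.1033, 0.3018]
eef_rot: [0.605, 0.796, 0.0, 0.001]
force: [1.4, 0.8, 3.7]
grip_width: 0.126
grip_force: 24.4
```

```bash
python3 -c "
from geo import *
print(report()[0]['ft_torque'])"
```

```text
t 14.15 grasp case [-78.1   0.  146.8] rot err(tool) [0.0014 0.0005 0.0016] F case [1.6 0.4 3.7] grip 0.126 24.4
[ 0.16785351 -0.20423824  0.02358586]
```

Bar gripped. Firm the grip and peel the seal slowly along the hinge arc (per rad: tool y +213 mm, z −180 mm).

arm_command --commands '[[0,[0,0,0],[0,0,0]],[0,[0,0,0],[0,0,0]],[0,[0,0,0],[0,0,0]],[0,[0,0.43,-0.36],[0.002,0,0]],[0,[0,0.43,-0.36],[0.002,0,0]],[0,[0,0.43,-0.36],[0.002,0,0]],[0,[0,0.43,-0.36],[0.002,0,0]],[0,[0,0.43,-0.36],[0.002,0,0]],[0,[0,0.43,-0.36],[0.002,0,0]],[0,[0,0.43,-0.36],[0.002,0,0]],[0,[0,0.43,-0.36],[0.002,0,0]]]' --grip_force 90

```text
time_s: 15.07
ee_pos: [0.5807, -0.1025, 0.3036]
eef_rot: [0.605, 0.796, -0.007, -0.005]
force: [5.8, -0.5, -7.1]
grip_width: 0.106
grip_force: 87.7
```

```bash
python3 -c "
from geo import *
print(report()[0]['ft_torque'])"
```

```text
t 15.07 grasp case [-77.5   0.  148.7] rot err(tool) [-0.0163  0.0001  0.0014] F case [ 5.5 -2.  -7.1] grip 0.106 87.7
[-0.15612377 -1.10387162 -0.01369514]
```

arm_command --commands '[[0,[0,0.5,-0.36],[0.002,0,0]],[0,[0,0.5,-0.36],[0.002,0,0]],[0,[0,0.5,-0.36],[0.002,0,0]],[0,[0,0.5,-0.36],[0.002,0,0]],[0,[0,0.43,-0.36],[0.002,0,0]],[0,[0,0.43,-0.36],[0.002,0,0]],[0,[0,0.43,-0.36],[0.002,0,0]],[0,[0,0.43,-0.36],[0.002,0,0]],[0,[0,0.43,-0.36],[0.002,0,0]],[0,[0,0.43,-0.36],[0.002,0,0]],[0,[0,0.43,-0.36],[0.002,0,0]],[0,[0,0.43,-0.36],[0.002,0,0]],[0,[0,0.43,-0.36],[0.002,0,0]],[0,[0,0.43,-0.36],[0.002,0,0]]]'

```text
time_s: 16.23
ee_pos: [0.5864, -0.101, 0.3069]
eef_rot: [0.605, 0.796, -0.018, -0.014]
force: [5.1, -2.8, -14.9]
grip_width: 0.106
grip_force: 87.5
```

```bash
python3 -c "
from geo import *
print(report()[0]['ft_torque'])"
```

```text
t 16.23 grasp case [-7.630e+01  1.000e-01  1.521e+02] rot err(tool) [-0.0467 -0.0004  0.0011] F case [  4.2  -4.1 -14.9] grip 0.106 87.5
[-0.51631347 -1.5591203   0.02117062]
```

arm_command --commands '[[0,[0,0.43,-0.36],[0.002,0,0]],[0,[0,0.43,-0.36],[0.002,0,0]],[0,[0,0.43,-0.36],[0.002,0,0]],[0,[0,0.43,-0.36],[0.002,0,0]],[0,[0,0.43,-0.36],[0.002,0,0]],[0,[0,0.43,-0.36],[0.002,0,0]],[0,[0,0.43,-0.36],[0.002,0,0]],[0,[0,0.43,-0.36],[0.002,0,0]],[0,[0,0.43,-0.36],[0.002,0,0]],[0,[0,0.43,-0.36],[0.002,0,0]],[0,[0,0.43,-0.36],[0.002,0,0]],[0,[0,0.43,-0.36],[0.002,0,0]]]'

```text
time_s: 17.23
ee_pos: [0.5918, -0.0994, 0.3124]
eef_rot: [0.604, 0.796, -0.028, -0.021]
force: [3.8, -1.7, -7.0]
grip_width: 0.105
grip_force: 88.5
```

```bash
python3 -c "
from geo import *
print(report()[0]['ft_torque'])"
```

```text
t 17.23 grasp case [-74.1   0.  157.8] rot err(tool) [-0.0691  0.0002  0.0013] F case [ 3.2 -2.7 -7. ] grip 0.105 88.5
[-0.3530807  -1.09273615 -0.0043723 ]
```

Seal has let go under control. Continue.

arm_command --commands '[[0,[0,0.64,-0.54],[0.003,0,0]],[0,[0,0.64,-0.54],[0.003,0,0]],[0,[0,0.85,-0.72],[0.004,0,0]],[0,[0,0.85,-0.72],[0.004,0,0]],[0,[0,0.85,-0.72],[0.004,0,0]],[0,[0,0.85,-0.72],[0.004,0,0]],[0,[0,0.85,-0.72],[0.004,0,0]],[0,[0,1.07,-0.9],[0.005,0,0]],[0,[0,1.07,-0.9],[0.005,0,0]],[0,[0,1.07,-0.9],[0.005,0,0]],[0,[0,1.07,-0.9],[0.005,0,0]],[0,[0,1.07,-0.9],[0.005,0,0]],[0,[0,1.07,-0.9],[0.005,0,0]],[0,[0,1.07,-0.9],[0.005,0,0]],[0,[0,1.07,-0.9],[0.005,0,0]],[0,[0,1.07,-0.9],[0.005,0,0]],[0,[0,1.07,-0.9],[0.005,0,0]],[0,[0,1.07,-0.9],[0.005,0,0]],[0,[0,1.07,-0.9],[0.005,0,0]],[0,[0,1.07,-0.9],[0.005,0,0]]]'

```text
time_s: 18.9
ee_pos: [0.6124, -0.0936, 0.3273]
eef_rot: [0.603, 0.794, -0.063, -0.048]
force: [5.2, -1.5, -6.4]
grip_width: 0.102
grip_force: 88.8
```

arm_command --commands '[[0,[0,1.07,-0.9],[0.005,0,0]],[0,[0,1.07,-0.9],[0.005,0,0]],[0,[0,1.07,-0.9],[0.005,0,0]],[0,[0,1.07,-0.9],[0.005,0,0]],[0,[0,1.07,-0.9],[0.005,0,0]],[0,[0,1.07,-0.9],[0.005,0,0]],[0,[0,0.85,-0.72],[0.004,0,0]],[0,[0,0.85,-0.72],[0.004,0,0]],[0,[0,0.43,-0.36],[0.002,0,0]],[0,[0,0,0],[0,0,0]],[0,[0,0,0],[0,0,0]],[0,[0,0,0],[0,0,0]]]'

```text
time_s: 19.9
ee_pos: [0.6217, -0.091, 0.3328]
eef_rot: [0.602, 0.793, -0.079, -0.06]
force: [5.3, -1.9, -4.9]
grip_width: 0.103
grip_force: 88.8
```

```bash
python3 - <<'E'
from geo import *
s,T,p,g=report(); print(s['ft_torque'])
z0=np.arctan2(59.8,178.1); b=wc(g)-[100,0,87]; print("theta from grasp",np.arctan2(b[2],-b[0])-z0, np.hypot(b[0],b[2]),np.hypot(59.8,178.1))
ims=[]
for n,roi in(("scene",(165,125,285,245)),("top",(205,130,325,250))):
    f=grab(n); W=world(f)*1000; C=(W-C0)@RC()
    # lid plane fit from lid mask (frame points, right/left of arm)
    m=arm.trace(n,"lid")[0]["mask"]; hs=cv2.cvtColor(f["frame"],cv2.COLOR_RGB2HSV)
    k=m&(C[...,2]>105)&(C[...,2]<165)&(abs(C[...,1])<145)&(C[...,0]>-105)&(C[...,0]<95)
    P=C[k]
    for _ in range(8):
        A=np.c_[P[:,0],P[:,1],np.ones(len(P))]; co=np.linalg.lstsq(A,P[:,2],rcond=None)[0]; r=P[:,2]-A@co; P=P[abs(r)<max(3,1.8*r.std())]
    th=np.arctan(-co[0]); print(n,len(P),"theta",th,"edge",200*np.sin(th),co)
    i=cv2.resize(f["frame"][roi[1]:roi[3],roi[0]:roi[2],::-1],None,fx=10/3,fy=10/3,interpolation=cv2.INTER_CUBIC); ims.append(i)
cv2.imwrite("pics/e1.png",np.hstack(ims))
E
```

```text
t 19.9 grasp case [-6.310e+01  1.000e-01  1.808e+02] rot err(tool) [-0.1987  0.0005  0.0014] F case [ 4.6 -3.2 -4.9] grip 0.103 88.8
[-0.36459303 -1.36122947  0.13537074]
theta from grasp 0.19818570154357462 188.13876514420335 187.8713655669751
scene 2682 theta 0.19109612367881537 edge 37.98703588000195 [-1.93456744e-01  6.84665323e-05  1.23820384e+02]
top 1480 theta 0.20815207871612793 edge 41.330444161082795 [-2.11211331e-01  2.11464557e-03  1.25330336e+02]
```

View pics/e1.png

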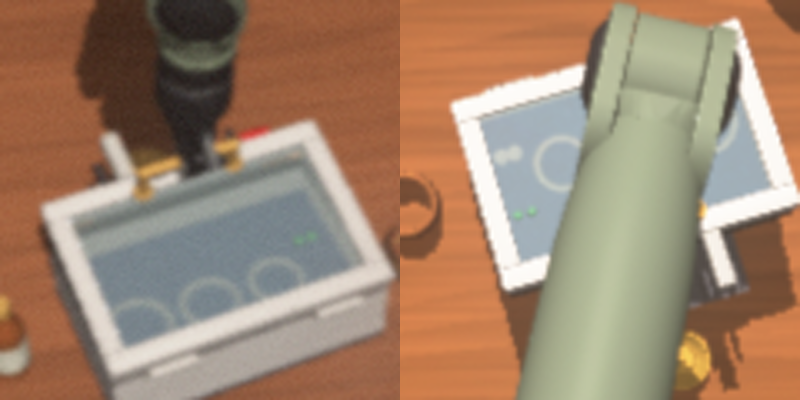

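The lid is open with the bar still in the fingers (scene (190,165)), and the pin knob is still in the rest (255,135). Opening is about 39.5 mm; adding 0.028 rad.

arm_command --commands '[[0,[0,0.85,-0.72],[0.004,0,0]],[0,[0,0.85,-0.72],[0.004,0,0]],[0,[0,0.85,-0.72],[0.004,0,0]],[0,[0,0.85,-0.72],[0.004,0,0]],[0,[0,0.85,-0.72],[0.004,0,0]],[0,[0,0.85,-0.72],[0.004,0,0]],[0,[0,0.85,-0.72],[0.004,0,0]],[0,[0,0,0],[0,0,0]],[0,[0,0,0],[0,0,0]],[0,[0,0,0],[0,0,0]],[0,[0,0,0],[0,0,0]]]'

```text
time_s: 21.02
ee_pos: [0.6283, -0.0892, 0.3364]
eef_rot: [0.601, 0.791, -0.09, -0.068]
force: [5.2, -2.2, -5.3]
grip_width: 0.105
grip_force: 88.8
```

```bash
python3 - <<'E'
from geo import *
s,T,p,g=report()
z0=np.arctan2(59.8,178.1); b=wc(g)-[100,0,87]; th=np.arctan2(b[2],-b[0])-z0; print("theta",th,200*np.sin(th))
for n in("scene","top"):
    f=grab(n); C=(world(f)*1000-C0)@RC(); m=arm.trace(n,"lid")[0]["mask"]
    P=C[m&(C[...,2]>105)&(C[...,2]<165)&(abs(C[...,1])<145)&(C[...,0]>-105)&(C[...,0]<95)]
    for _ in range(8):
        A=np.c_[P[:,0],P[:,1],np.ones(len(P))]; co=np.linalg.lstsq(A,P[:,2],rcond=None)[0]; r=P[:,2]-A@co; P=P[abs(r)<max(3,1.8*r.std())]
    t=np.arctan(-co[0]); print(n,t,200*np.sin(t))
E
```

```text
t 21.02 grasp case [-6.040e+01  1.000e-01  1.854e+02] rot err(tool) [-0.2267  0.0005  0.0014] F case [ 4.4 -3.5 -5.3] grip 0.105 88.8
theta 0.2260289143065337 44.821844692012924
scene 0.22192443960531053 44.02145470415947
top 0.23436677367127548 46.44542343708065
```

Opening ≈ 45 mm, held firmly.

```bash
python3 -c "
from bench import arm
print(arm.job_done())"
```

```text
the job is handed in; nothing more can be done
None
```

The pin is laid in its notched rest, the seal let go without the lid flying up, and the arm is holding the lid open by the brass bar at about 45 mm at the front edge; the job is handed in.

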